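# Compress a spring cap with the right pressing sleeve and hold it at the gauge height

## Task

Take the middle-sized of the three steel pressing sleeves (32 mm across, the one that fits the recess of the brass spring cap and goes over its centre stem), and seat it upright in the recess. Then press the sleeve down until the cap has sunk 12 mm, its rim level with the tops of the two red gauge pillars, without bottoming the spring. Hold it steady there for at least two seconds and finish while still holding it pressed; leave the other two sleeves, the vial and the plunger holder alone.

Things in the scene. Friction and masses are not known exactly. Their poses are not given: they have to be found in the camera images.
- fixture: Fixed spring fixture: grey base 110 (x) x 100 x 14 mm, dark round housing 58 mm across, 42 mm high, brass cap 46 mm across sliding upright in it. Fixed stem, 18 mm in diameter, on the axis through the cap, tip 83 mm above the bench. Two red gauge pillars 10 mm thick, 40 mm from the axis at +y and -y, tops 58 mm above the bench. Origin: on the vertical cap axis at bench height, z up.
- cap_seat (a point): Centre of the recess floor in the top of the brass cap; moves with it; 65 mm above the bench at rest. The recess is 37 mm across and 5 mm deep (rim top 70 mm above the bench at rest): the 32 mm sleeve enters with 2.5 mm to spare all round and clears the stem, which rises 18 mm above this floor; the 42 mm sleeve does not enter, the 24 mm one does not pass the stem.
- spring_cap (a joint): How far the spring cap is pressed down, in m: 0 at rest, 0.012 when its rim is level with the red pillars' tops, 0.022 bottomed. The spring is preloaded: it starts to yield at about 5 N and stiffens by 0.5 N per mm, so about 11 N at 12 mm. Springs back when let go.
- sleeve_mid: The wanted sleeve: loose, upright plain steel tube 60 mm tall, 32 mm outside diameter, 24 mm bore, closed flat at the top (8 mm thick), open at the foot, two dark rings round it near the foot, about 0.1 kg. Origin at the centre of its underside, z up along its axis.
- sleeve_small: Look-alike sleeve, the same 60 mm tall but 24 mm outside diameter and 16 mm bore. Origin at the centre of its underside. Leave alone.
- sleeve_large: Look-alike sleeve, the same 60 mm tall but 42 mm outside diameter and 34 mm bore. Origin at the centre of its underside. Leave alone.
- vial: Bystander: white vial with an orange cap, 34 mm across, 85 mm tall, standing. Origin at the centre of its underside. Leave alone.
- plunger_holder: Bystander: small steel plunger holder, oval foot 30 x 50 mm with a round post, 66 mm tall, standing. Origin at the centre of its underside. Leave alone.
Things that resemble listed ones, but are neither listed nor needed, are in the scene too. Leave any blue look-alike of the sleeve_mid alone.

How it is judged:
By the outcome, as a careful person would: the job done as asked, in the order asked, and still so for the second after the job is handed in, while the arm keeps its last pose, push and grip.
It also fails if it takes over 48 s, if anything falls off the work surface, if the arm or the gripper's body presses on something with over 40 N, if the wrist force passes 120 N, or if a joint passes its speed limit or range.

## Robot

A 6-joint arm with a two-finger parallel gripper is mounted at the origin on a cart in front of the work surface, level with it; the furniture and walls round the work are solid. World frame = base frame: x ahead of the robot, y to its left, z up, the work surface at z = 0. Lengths are in m, angles in degrees, forces in N, time in s.
With the tool pointing down it reaches from about 0.325 to 0.85 m from the base axis. Payload 15.5 kg.
Tool frame: the origin (TCP) lies at the very end of the fingers, on their centre line; the grasp point (between the pads) lies arm.grip_depth behind it (arm.grip_depth is the distance from the TCP to the grasp point, in m); z points along the fingers, y is the direction in which the jaws open and shut (so a half turn about z gives the same grasp; the last joint's range is limited). The gripper opens to 91 mm and grips with 3 to 60 N. Pads are 32 mm wide; open, the fingers measure 118 mm over their backs; the gripper's body (76 mm by 178 mm) begins 60 mm behind the grasp point.
Start: joints at [66.606, 28.281, 77.091, -0, 74.628, -5.472], TCP at [0.192, 0.595, 0.214] pointing down, gripper open.
Joint ranges: [-166.48, 166.48], [-47.26, 123.95], [12.59, 153.08], [-70.14, 250.14], [6.76, 159.57], [-176.63, 176.63]. Speed limits (degrees/s): [108.29, 108.29, 147.25, 172.46, 172.46, 172.46].

## Interface

Orientations are given as a 3x3 rotation matrix whose columns are the frame's x, y, z axes.
In Python, from rig import arm gives the robot as it stands. Calls block until the motion is done:
- arm.move_to(position, orientation): joint-space move of the TCP to a pose.
- arm.move_l(position, orientation=None, feed=0.15): straight line of the TCP; orientation=None keeps the orientation; feed is the mean speed in m/s.
- arm.move_joints(angles): joint-space move.
- arm.grip(opening): finger opening in m; the grip force is fixed at half the most; returns when the fingers have stopped.
- arm.sleep(seconds).
- arm.solve_ik(position, orientation): joint angles nearest the present ones, or None.
- arm.snapshot(name): name is "scene" or "side" or "wrist"; returns the picture (400x640x3 uint8, red, green, blue); there is no depth.
- arm.get_calibration(name): a dict with "intrinsics" (3x3 intrinsics, pixels), "cam_to_world" (4x4, takes a point from camera to world coordinates). Camera axes: x right, y down, z forward; pixel columns grow to the right and rows downward; lengths in m; the calibration is good to about 2 mm. A picture is of the moment at which its call begins: read the wrist's pose just before it. get_calibration takes no time and is no camera call; for the wrist camera it gives the pose at the moment of the call.
A pose or a line that the arm cannot do raises arm.Unreachable and nothing moves.
- arm.sign_off(): hands the job in, once; it reports no verdict.
Readings, each from a call of its own:
- arm.current_t(): time.
- arm.current_joint_positions(): joint angles.
- arm.current_dq(): joint speeds.
- arm.current_tau(): joint torques, N m.
- arm.current_ee_pos(): TCP position.
- arm.current_tool_rot(): TCP orientation.
- arm.current_force(): force on the tool from outside, world axes, zero at the start.
- arm.current_torque(): the same for the moment, N m.
- arm.current_width(): finger opening in m.
Only numpy, scipy, OpenCV 4.12 (cv2) and the standard library are available. Lean on these libraries where they do the work, as an engineer would, in place of code of your own. Each camera call takes 0.05 s, during which the arm holds its last target.

## Working session

There is one attempt and no reset: what is moved stays moved. The work goes in short steps, each a Python script; the robot and the scene stay as the last script left them, time stands still between calls to the robot, and variables do not carry over. Pictures are saved under pics/ and viewed, and the job is handed in when it is done.

```bash
mkdir -p pics; ls
python3 - <<'E'
from rig import arm
import cv2
print(arm.current_t(), arm.grip_depth, arm.current_width(), arm.current_tool_rot())
for n in ["scene","side","wrist"]:
    c=arm.get_calibration(n); im=arm.snapshot(n)
    cv2.imwrite(f"pics/{n}0.png",im[:,:,::-1]); print(n,c)
E
```

```text
pics
0.0 0.0188 0.09124495572921847 [[-9.51480267e-01  3.07709398e-01 -4.76644305e-04]
 [ 3.07709746e-01  9.51479628e-01 -1.10876623e-03]
 [ 1.12339557e-04 -1.20163729e-03 -9.99999272e-01]]
scene {'intrinsics': array([[447.59122099,   0.        , 319.6992828 ],
       [  0.        , 447.59122099, 196.49772656],
       [  0.        ,   0.        ,   1.        ]]), 'cam_to_world': array([[ 0.48428709, -0.55811442,  0.67377616, -0.07601241],
       [-0.87490135, -0.31218134,  0.37025727, -0.11694753],
       [ 0.00369442, -0.76879849, -0.63948044,  0.67863387],
       [ 0.        ,  0.        ,  0.        ,  1.        ]])}
side {'intrinsics': array([[512.43336166,   0.        , 318.54758765],
       [  0.        , 512.43336166, 198.96186554],
       [  0.        ,   0.        ,   1.        ]]), 'cam_to_world': array([[ 0.89903304, -0.17617011,  0.40087864,  0.18734699],
       [-0.43783966, -0.34911918,  0.82849999, -0.58220116],
       [-0.00600251, -0.92036943, -0.39100394,  0.46537866],
       [ 0.        ,  0.        ,  0.        ,  1.        ]])}
wrist {'intrinsics': array([[314.6533394 ,   0.        , 316.26450984],
       [  0.        , 314.6533394 , 200.89296421],
       [  0.        ,   0.        ,   1.        ]]), 'cam_to_world': array([[ 0.3085323 ,  0.92020652,  0.24088957,  0.12572996],
       [ 0.95121289, -0.2981124 , -0.07951746,  0.61773767],
       [-0.00136031,  0.25367097, -0.96728961,  0.38501107],
       [ 0.        ,  0.        ,  0.        ,  1.        ]])}
```

View pics/scene0.png

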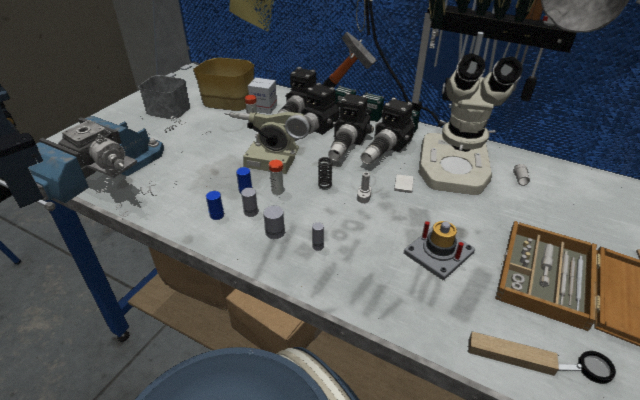

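View pics/side0.png

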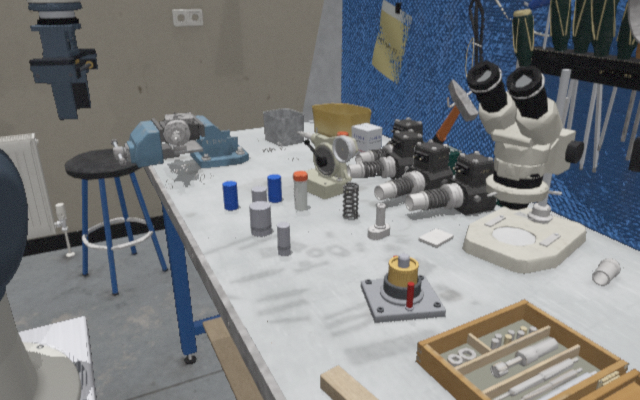

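View pics/wrist0.png

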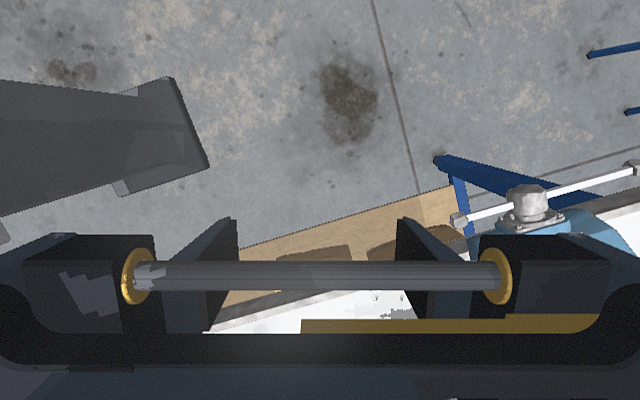

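The scene view shows grey sleeves at about (250,201), (275,221) and (318,236), the fixture at (441,240), and blue look-alikes at (215,205) and (245,180). In the side view, the mid sleeve is partly hidden behind the large one at (258,195). I'll enlarge these areas and get rough positions.

```bash
cat > h.py <<'E'
import numpy as np, cv2
def ray(c,u,v):
    K=c["intrinsics"];T=c["cam_to_world"]
    d=T[:3,:3]@np.linalg.solve(K,[u,v,1.0]); return T[:3,3],d/np.linalg.norm(d)
def onz(c,u,v,z):
    o,d=ray(c,u,v); return o+d*(z-o[2])/d[2]
def tri(rs):
    A=np.zeros((3,3));b=np.zeros(3)
    for o,d in rs:
        P=np.eye(3)-np.outer(d,d);A+=P;b+=P@o
    x=np.linalg.solve(A,b); return x,[float(np.linalg.norm((np.eye(3)-np.outer(d,d))@(x-o))) for o,d in rs]
def proj(c,p):
    T=np.linalg.inv(c["cam_to_world"]);q=c["intrinsics"]@(T[:3,:3]@np.asarray(p)+T[:3,3]);return q[:2]/q[2]
E
python3 - <<'E'
import cv2,numpy as np
from rig import arm
from h import *
a=cv2.imread("pics/scene0.png");b=cv2.imread("pics/side0.png")
A=cv2.resize(a[160:260,200:340],None,fx=4,fy=4,interpolation=2)
B=cv2.resize(a[210:280,400:480],None,fx=4,fy=4,interpolation=2)
C=cv2.resize(b[165:265,215:355],None,fx=4,fy=4,interpolation=2)
D=cv2.resize(b[245:325,355:450],None,fx=4,fy=4,interpolation=2)
cv2.imwrite("pics/cropA.png",A);cv2.imwrite("pics/cropC.png",C)
E_=np.zeros((320,720,3),np.uint8);E_[:280,:320]=B;E_[:320,330:710]=D;cv2.imwrite("pics/cropBD.png",E_)
c=arm.get_calibration("scene")
for n,u,v,z in [("mid",250,192,.06),("large",275,210,.06),("small",318,227,.06),("b1",215,196,.06),("b2",244,172,.06),("stem",441,227,.083),("plh",365,176,.066),("vial",276,165,.085)]: print(n,onz(c,u,v,z).round(3))
E
```

```text
mid [0.515 0.382 0.06 ]
large [0.492 0.301 0.06 ]
small [0.491 0.198 0.06 ]
b1 [0.467 0.44  0.06 ]
b2 [0.568 0.437 0.06 ]
stem [ 0.585 -0.02   0.083]
plh [0.683 0.183 0.066]
vial [0.599 0.367 0.085]
```

View pics/cropA.png

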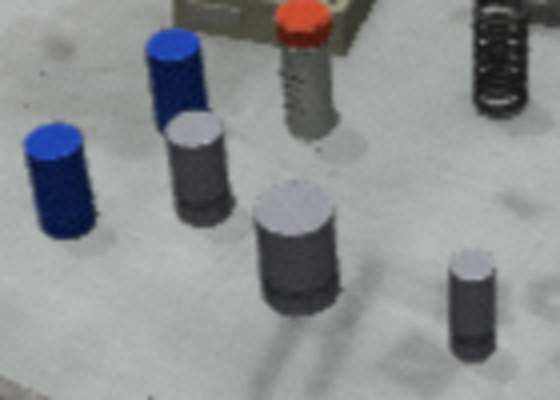

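View pics/cropBD.png

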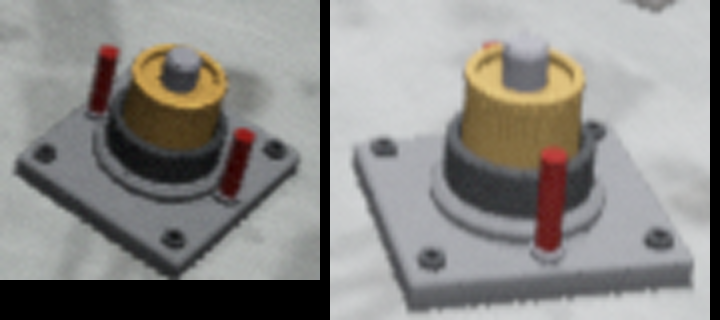

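View pics/cropC.png

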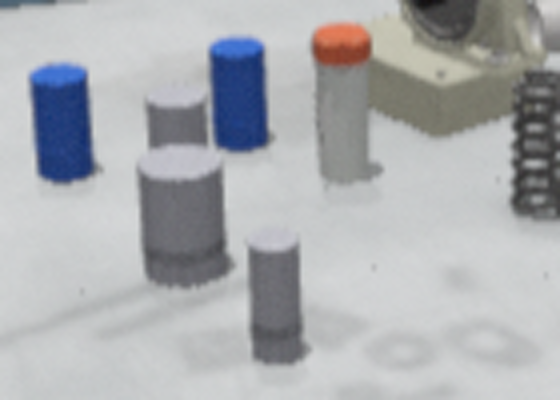

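```bash
cat >> h.py <<'E'
R0=np.array([[0,1,0],[1,0,0],[0,0,-1.0]])
E
python3 - <<'E'
from rig import arm
from h import *
import pickle
out=[]
def look(n,p):
    arm.move_to(p,R0); arm.sleep(0.15)
    c=arm.get_calibration("wrist"); im=arm.snapshot("wrist")
    cv2.imwrite(f"pics/{n}.png",im[:,:,::-1]); pickle.dump(c,open(f"pics/{n}.pkl","wb")); print(n,arm.current_t(),c["cam_to_world"][:3,3].round(3))
look("s1",[.50,.29,.17]); look("s2",[.55,.33,.17])
look("f1",[.585,-.10,.20]); look("f2",[.55,-.13,.20])
a=[cv2.imread(f"pics/{n}.png") for n in("s1","s2","f1","f2")]
m=np.vstack([np.hstack(a[:2]),np.hstack(a[2:])]);cv2.imwrite("pics/m1.png",cv2.resize(m,(800,500),interpolation=3))
E
```

```text
s1 1.95 [0.501 0.363 0.342]
s2 2.5167 [0.55  0.402 0.341]
f1 4.3083 [ 0.586 -0.027  0.372]
f2 4.8083 [ 0.552 -0.057  0.372]
```

View pics/m1.png

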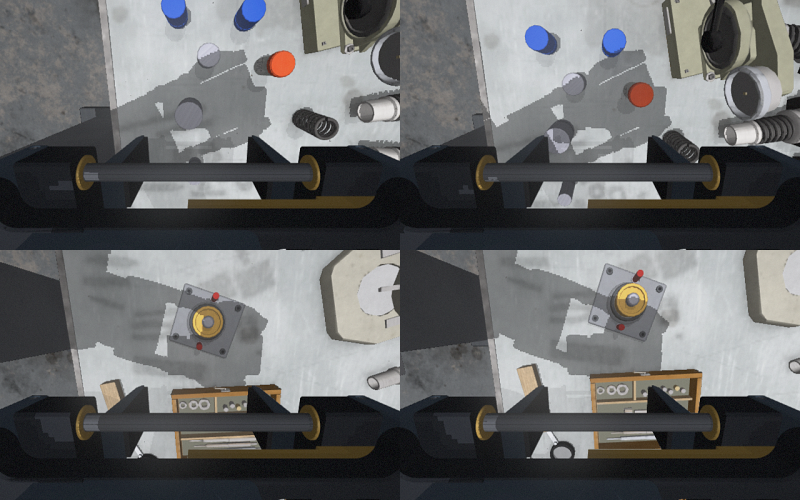

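Wrist views: the mid sleeve's top is at about (333,86) in s1 and (276,135) in s2. The brass cap is at (331,116) in f1 and (368,80) in f2. I'll zoom in on these.

Run:
```python
from h import *
t=[]
for n,u,v in [("s1",333,86),("s2",276,135),("f1",331,116),("f2",368,80)]:
    im=cv2.imread(f"pics/{n}.png")[v-32:v+32,u-50:u+50]; t.append(cv2.resize(im,(400,256),interpolation=cv2.INTER_NEAREST))
cv2.imwrite("pics/z1.png",np.vstack([np.hstack(t[:2]),np.hstack(t[2:])]))
```

```text
(no output)
```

View pics/z1.png

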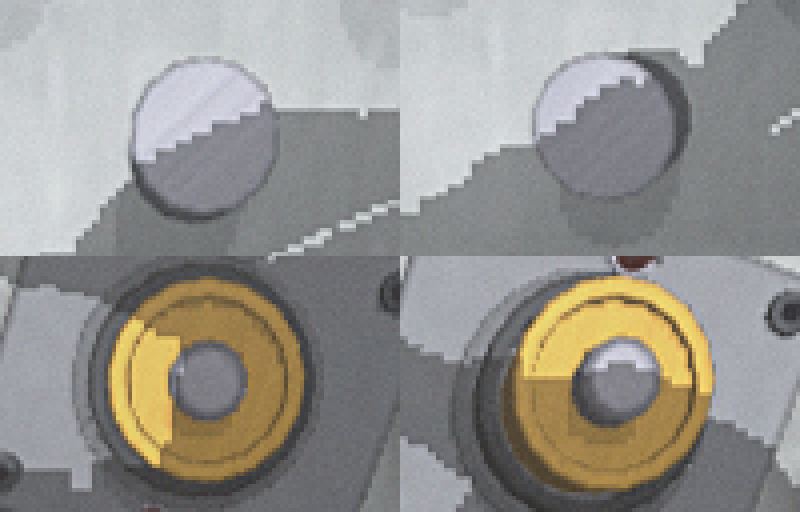

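Run:
```python
from h import *
import pickle
px={}
for n,u,v in [("f1",331,116),("f2",368,80)]:
    im=cv2.imread(f"pics/{n}.png")[v-32:v+32,u-50:u+50]
    h=cv2.cvtColor(im,cv2.COLOR_BGR2HSV)
    m=cv2.inRange(h,(15,120,60),(35,255,255))
    m=cv2.morphologyEx(m,cv2.MORPH_OPEN,np.ones((2,2)))
    c,hi=cv2.findContours(m,cv2.RETR_CCOMP,cv2.CHAIN_APPROX_NONE)
    k=max(range(len(c)),key=lambda i:cv2.contourArea(c[i]))
    print(n,"hull ell",[np.round(x,2) for x in cv2.fitEllipse(cv2.convexHull(c[k]))],"offset",u-50,v-32)
    for i in range(len(c)):
        if hi[0][i][3]==k and cv2.contourArea(c[i])>50: print(" hole",[np.round(x,2) for x in cv2.fitEllipse(c[i])])
for n,u,v in [("s1",333,86),("s2",276,135),("f1",331,116),("f2",368,80)]:
    im=cv2.imread(f"pics/{n}.png")[v-32:v+32,u-50:u+50]
    g=cv2.resize(cv2.cvtColor(im,cv2.COLOR_BGR2GRAY),None,fx=4,fy=4,interpolation=2)
    r=(66,78) if n[0]=="s" else (78,110)
    H=cv2.HoughCircles(g,cv2.HOUGH_GRADIENT_ALT,1.5,20,param1=120,param2=.4,minRadius=r[0],maxRadius=r[1])
    print(n,None if H is None else H[0][:4])
cal={n:pickle.load(open(f"pics/{n}.pkl","rb")) for n in("s1","s2","f1","f2")}
# hand-read check
P=lambda u,v,x,y:(u-50+(x+.5)/4-.5,v-32+(y+.5)/4-.5)
a=P(333,86,204,130);b=P(276,135,205.5,126)
x,e=tri([ray(cal["s1"],*a),ray(cal["s2"],*b)]);print("sleeve top",x.round(4),np.round(e,4), onz(cal["s1"],*a,.06).round(4),onz(cal["s2"],*b,.06).round(4))
```

```text
f1 hull ell [array([51.91, 31.63]), array([48.56, 49.78]), np.float64(14.32)] offset 281 84
 hole [array([52.51, 31.92]), array([21.15, 22.31]), np.float64(13.17)]
f2 hull ell [array([53.59, 32.29]), array([49.1 , 53.24]), np.float64(14.18)] offset 318 48
 hole [array([54.66, 32.2 ]), array([21.97, 26.12]), np.float64(40.11)]
s1 [[208.5      139.5       74.135475]]
s2 [[204.      127.5      71.53863]]
f1 [[210.       124.5      100.6172  ]
 [210.       124.5       82.676414]]
f2 [[210.      124.5      86.57015]
 [210.      124.5     103.3334 ]]
sleeve top [0.5157 0.3892 0.0608] [0.0005 0.0005] [0.5155 0.3897 0.06  ] [0.516  0.3888 0.06  ]
```

Run:
```python
from h import *
from rig import arm
import pickle
cal={n:pickle.load(open(f"pics/{n}.pkl","rb")) for n in("s1","s2","f1","f2")}
P=lambda u,v,x,y:(u-50+(x+.5)/4-.5,v-32+(y+.5)/4-.5)
a=P(331,116,207,122);b=P(368,80,214,120)
x,e=tri([ray(cal["f1"],*a),ray(cal["f2"],*b)]);print("rim",x.round(4),np.round(e,4),onz(cal["f1"],*a,.07).round(4),onz(cal["f2"],*b,.07).round(4))
a=(281+52.5,84+31.9); print("stem f1",onz(cal["f1"],*a,.083).round(4))
cs=arm.get_calibration("scene");cd=arm.get_calibration("side")
# sleeve top, scene crop A (195,129)@4x off 200,160 ; side crop C (177,96?) off 215,165
print("sleeve scene",onz(cs,200+195/4,160+129/4,.06).round(4),"side",onz(cd,215+178/4,165+97/4,.06).round(4))
# rim: scene crop B (179,76) off 400,210; side crop D x-330 (524-330,73) off 355,245
print("rim scene",onz(cs,400+179/4,210+76/4,.07).round(4),"side",onz(cd,355+194/4,245+75/4,.07).round(4))
# red pillars tops from wrist
for n in("f1","f2"):
    im=cv2.imread(f"pics/{n}.png");h=cv2.cvtColor(im,cv2.COLOR_BGR2HSV)
    m=cv2.inRange(h,(0,130,50),(8,255,255))|cv2.inRange(h,(172,130,50),(180,255,255))
    k,l,s,c=cv2.connectedComponentsWithStats(m)
    for i in range(1,k):
        if s[i,4]>15: print(n,s[i],c[i].round(1),onz(cal[n],*c[i],.055).round(4))
```

```text
rim [ 0.6008 -0.0225  0.075 ] [0.0004 0.0004] [ 0.6013 -0.0227  0.07  ] [ 0.6013 -0.0216  0.07  ]
stem f1 [ 0.6017 -0.0244  0.083 ]
sleeve scene [0.5128 0.3835 0.06  ] side [0.5142 0.3806 0.06  ]
rim scene [ 0.5977 -0.0265  0.07  ] side [ 0.5977 -0.0286  0.07  ]
f1 [340  68  11  11  86] [345.1  73. ] [0.6135 0.0148 0.055 ]
f1 [315 150   8  10  68] [318.4 154.5] [ 0.5886 -0.0615  0.055 ]
f2 [379  32  10  11  87] [383.7  36.9] [0.6138 0.0151 0.055 ]
f2 [350 119   9   9  69] [354. 123.] [ 0.5889 -0.0614  0.055 ]
```

The wrist and fixed cameras disagree by 3–7 mm. I'll hover over the sleeve and check fingertips against sleeve in the fixed views, and compare the wrist calibration with the visible fingertips.

Run:
```python
from rig import arm
from h import *
import pickle
arm.grip(0.055)
arm.move_to([.5145,.3855,.13],R0)
arm.move_l([.5145,.3855,.085]); arm.sleep(.2)
print(arm.current_ee_pos(),arm.current_width(),arm.current_t())
cal={}
for n in("scene","side","wrist"):
    cal[n]=arm.get_calibration(n); im=arm.snapshot(n)[:,:,::-1]; cv2.imwrite(f"pics/h_{n}.png",im)
w=arm.current_width();p=arm.current_ee_pos()
t=[]
for n,s in(("scene",3),("side",3),("wrist",1)):
    im=cv2.imread(f"pics/h_{n}.png");q=proj(cal[n],p)
    print(n,q.round(1),[proj(cal[n],p+[0 if 0 else d,0,0]).round(1) for d in(-w/2,w/2)])
    for d in(-w/2,0,w/2):
        z=proj(cal[n],p+[d,0,0]);im=cv2.resize(im,None,fx=1,fy=1);
        cv2.circle(im,tuple(int(round(v)) for v in z),0 if n!="wrist" else 1,(0,255,0),-1)
    if s>1:
        u,v=[int(k) for k in q];im=cv2.resize(im[v-60:v+60,u-65:u+65],None,fx=3,fy=3,interpolation=0);im=im[:360,:390]
    t.append(im)
cv2.imwrite("pics/h.png",np.hstack(t[:2]));cv2.imwrite("pics/hw.png",t[2])
```

```text
[0.51509197 0.38577385 0.08611388] 0.05529643734910881 8.0583
scene [247.3 182.2] [array([239.6, 189.2]), array([254.7, 175.5])]
side [258.3 177.1] [array([245.8, 179.2]), array([270.5, 175.1])]
wrist [314.1 246.2] [array([267.1, 246.2]), array([361. , 246.1])]
```

View pics/h.png

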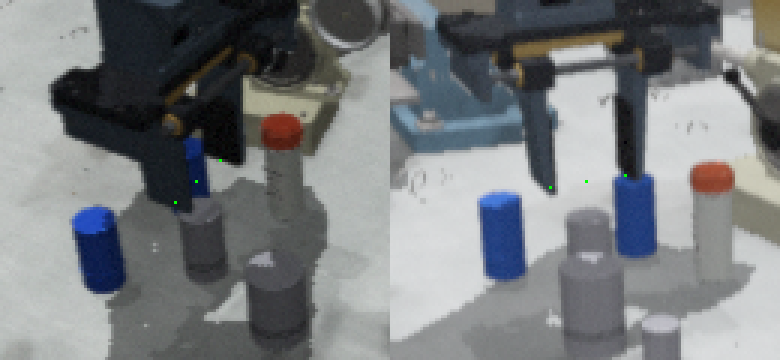

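View pics/hw.png

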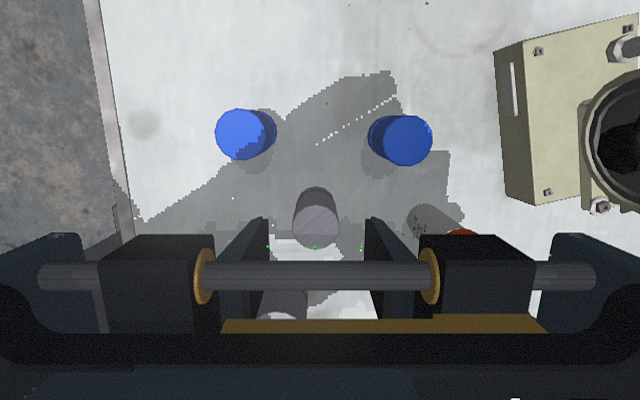

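Run:
```python
from rig import arm
from h import *
c=arm.get_calibration("wrist");print(onz(c,316,226.5,.06).round(4),c["cam_to_world"][:3,3],arm.current_ee_pos())
im=cv2.imread("pics/h_wrist.png")[160:300,220:420];cv2.imwrite("pics/hz.png",cv2.resize(im,None,fx=4,fy=4,interpolation=0))
a=cv2.imread("pics/h_scene.png")[130:240,180:320];cv2.imwrite("pics/hs.png",cv2.resize(a,None,fx=5,fy=5,interpolation=0))
```

```text
[0.5158 0.3889 0.06  ] [0.51567609 0.45796642 0.25726623] [0.5147409  0.38567043 0.0856164 ]
```

View pics/hz.png

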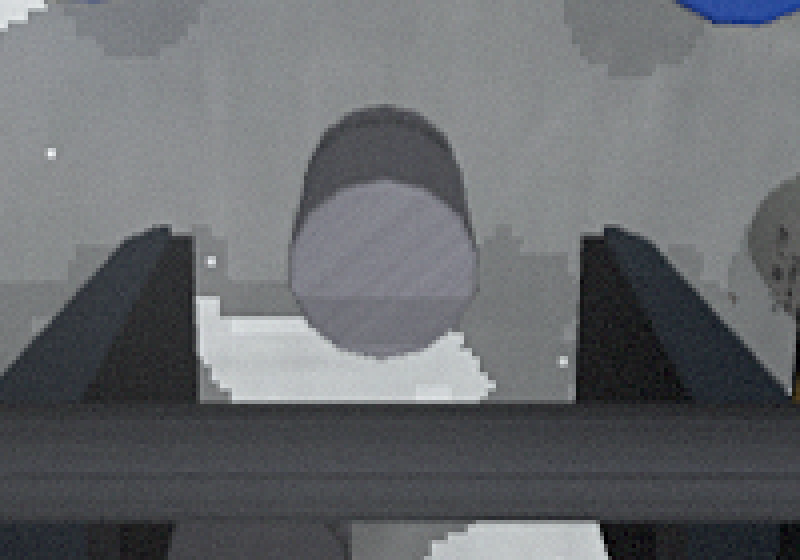

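View pics/hs.png

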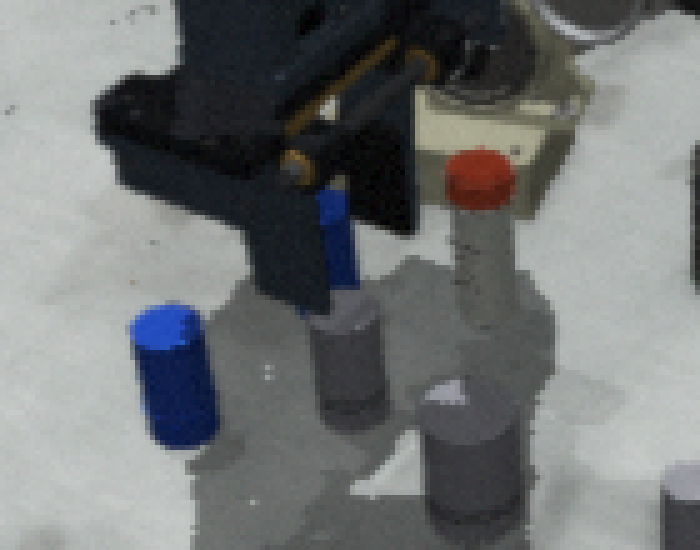

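Run:
```python
from rig import arm
from h import *
c=arm.get_calibration("scene");p=arm.current_ee_pos();w=arm.current_width()
print(proj(c,p+[w/2,-.016,0]),"seen",180+415/5,130+237/5, onz(c,263,177.4,p[2]),p+[w/2,-.016,0])
```

```text
[260.76980162 177.65624115] seen 263.0 177.4 [0.54542437 0.3659546  0.0856164 ] [0.54228844 0.36967043 0.0856164 ]
```

Run:
```python
from rig import arm
from h import *
arm.move_l([.5155,.389,.085]); arm.move_l([.5155,.389,.022],feed=.08)
print(arm.current_ee_pos(),arm.current_force())
arm.grip(0.025); arm.sleep(.2)
print("w",arm.current_width(),arm.current_force(),arm.current_ee_pos())
arm.move_l([.5155,.389,.16]); 
print("w",arm.current_width(),arm.current_force(),arm.current_t())
arm.move_to([.6012,-.0232,.16],R0); arm.sleep(.3)
print("w",arm.current_width(),arm.current_force(),arm.current_ee_pos(),arm.current_t())
for n in("scene","side","wrist"):
    cv2.imwrite(f"pics/g_{n}.png",arm.snapshot(n)[:,:,::-1])
a=cv2.imread("pics/g_scene.png")[170:290,380:510];b=cv2.imread("pics/g_side.png")[180:320,330:470]
cv2.imwrite("pics/g.png",np.hstack([cv2.resize(a,(390,420),interpolation=0),cv2.resize(b,(410,420),interpolation=0)]))
```

```text
[0.51577835 0.3891925  0.02238524] [0.34567021 0.09788742 0.49982241]
w 0.031183103820580118 [-1.17724826 -0.12971152  3.56040486] [0.51554561 0.38908314 0.02218663]
w 0.03143981546079066 [-0.31579354 -0.17484357 -2.31947449] 11.15
w 0.03100545678881805 [-0.0967817   0.12583836 -0.62754047] [ 0.60125021 -0.02264305  0.15999709] 13.0
```

View pics/g.png

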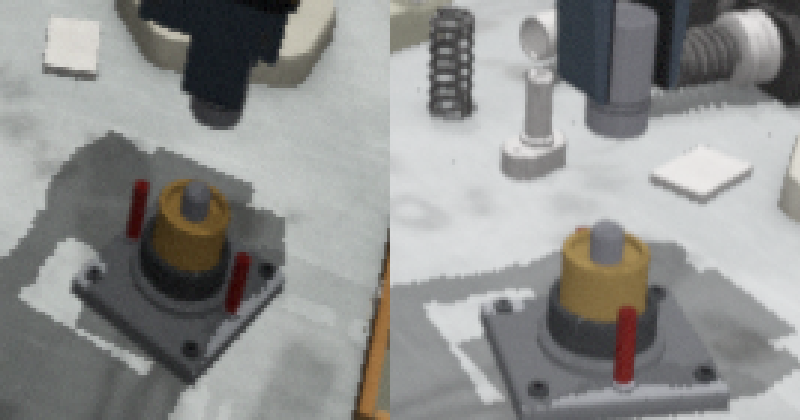

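View pics/g_wrist.png

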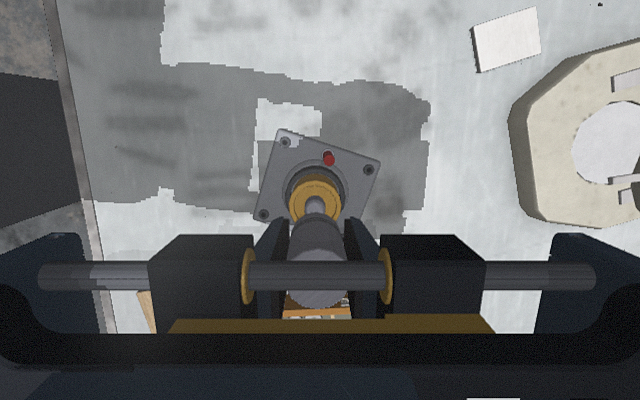

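The sleeve is held upright, with width 31 mm and its foot 22.2 mm below the TCP. I'll lower it to just above the stem tip and check the alignment.

Run:
```python
from rig import arm
from h import *
arm.move_l([.6012,-.0232,.112],feed=.1);arm.sleep(.3)
p=arm.current_ee_pos();print(p,arm.current_force(),arm.current_t())
for n in("scene","side","wrist"):
    c=arm.get_calibration(n);cv2.imwrite(f"pics/k_{n}.png",arm.snapshot(n)[:,:,::-1])
    print(n,[proj(c,[p[0],p[1],z]).round(1) for z in (.09,.07)])
a=cv2.imread("pics/k_scene.png")[190:280,400:480];b=cv2.imread("pics/k_side.png")[220:310,360:440]
cv2.imwrite("pics/k.png",np.hstack([cv2.resize(a,None,fx=5,fy=5,interpolation=0),cv2.resize(b,None,fx=5,fy=5,interpolation=0)]))
a=cv2.imread("pics/k_wrist.png")[150:290,230:400];cv2.imwrite("pics/kw.png",cv2.resize(a,None,fx=4,fy=4,interpolation=0))
```

```text
[ 0.60143019 -0.02320676  0.11246498] [-0.65697424 -0.46706377 -0.53790354] 14.0833
scene [array([445.5, 219.8]), array([443.7, 227.3])]
side [array([404.3, 250.1]), array([403.5, 261.6])]
wrist [array([314.6, 232.8]), array([314.7, 223. ])]
```

View pics/k.png

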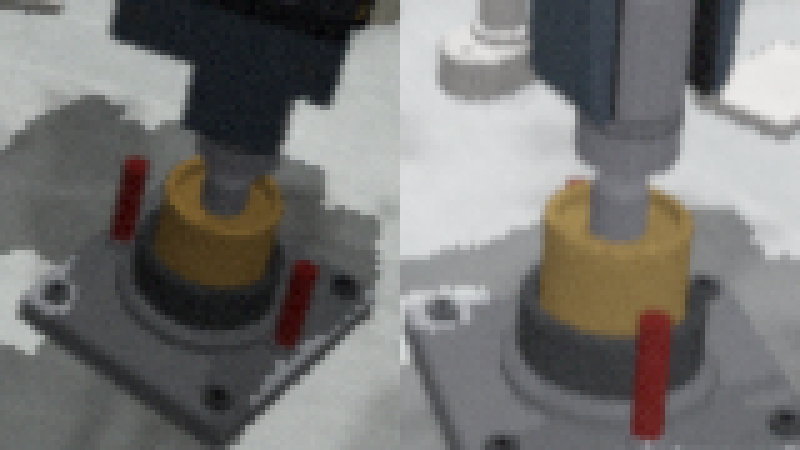

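View pics/kw.png

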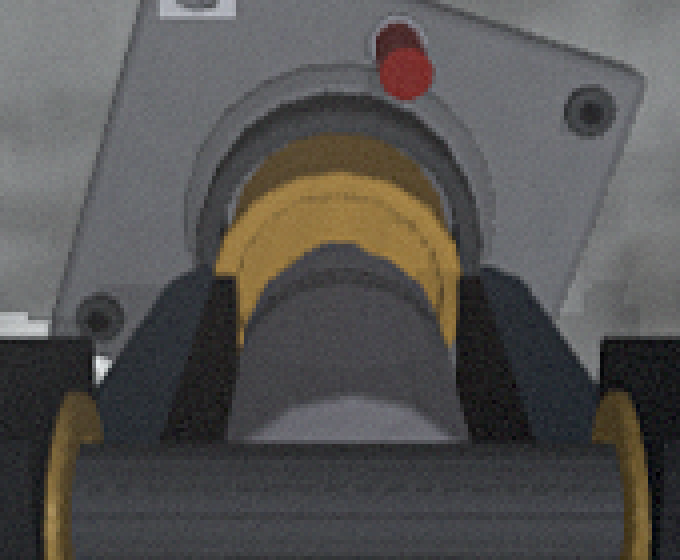

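By eye, the sleeve sits about 1.5 mm too far in +x and 1 mm too far in −y relative to the cap. That agrees across all three views, so I'll correct it and lower in steps, watching force.

Run:
```python
from rig import arm
from h import *
X,Y=.5998,-.0222
arm.move_l([X,Y,.112],feed=.05);arm.sleep(.2);f0=arm.current_force();print(f0)
for z in (.098,.0935,.091,.0895,.0885,.0875):
    arm.move_l([X,Y,z],feed=.04);arm.sleep(.15)
    p=arm.current_ee_pos();f=arm.current_force()-f0;print(z,p.round(4),f.round(2))
    if np.linalg.norm(f)>6: break
print(arm.current_t())
for n in("scene","side","wrist"): cv2.imwrite(f"pics/d_{n}.png",arm.snapshot(n)[:,:,::-1])
a=cv2.imread("pics/d_scene.png")[190:280,400:480];b=cv2.imread("pics/d_side.png")[220:310,360:440]
cv2.imwrite("pics/d.png",np.hstack([cv2.resize(a,None,fx=5,fy=5,interpolation=0),cv2.resize(b,None,fx=5,fy=5,interpolation=0)]))
```

```text
[ 0.14321661 -0.56640428 -1.69007222]
0.098 [ 0.5999 -0.0222  0.0982] [-0.47 -0.1   0.04]
0.0935 [ 0.5998 -0.0222  0.0935] [0.32 0.2  0.49]
0.091 [ 0.5998 -0.0222  0.091 ] [-0.46  0.01 -0.16]
0.0895 [ 0.5998 -0.0222  0.0895] [-0.64  1.3  -0.04]
0.0885 [ 0.5998 -0.0222  0.0885] [-0.14  0.71  1.08]
0.0875 [ 0.5998 -0.0222  0.0875] [0.15 1.25 1.01]
17.3417
```

View pics/d.png

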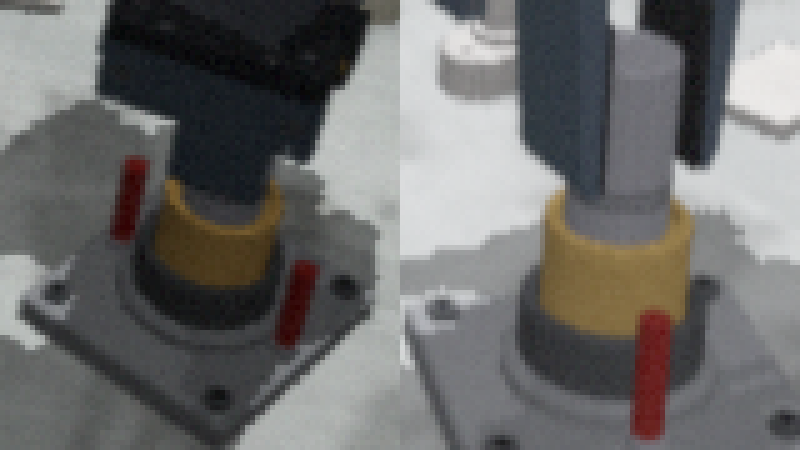

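The sleeve is inside the recess and over the stem, centred at column 617 against the cap's 617 in the side crop. Next I'll find contact with the recess floor.

Run:
```python
from rig import arm
from h import *
X,Y=.5998,-.0222
def F():
    v=[]
    for _ in range(8): v.append(arm.current_force()); arm.sleep(.02)
    return np.mean(v,0)
for z in (.0875,.087,.0865,.086,.085,.084,.083):
    arm.move_l([X,Y,z],feed=.03);arm.sleep(.1)
    print(z,arm.current_ee_pos().round(4),F().round(2),round(arm.current_width(),4))
print(arm.current_t())
cv2.imwrite("pics/e_side.png",arm.snapshot("side")[:,:,::-1]);cv2.imwrite("pics/e_scene.png",arm.snapshot("scene")[:,:,::-1])
```

```text
0.0875 [ 0.5998 -0.0222  0.0875] [ 0.15 -0.06 -1.61] 0.0312
0.087 [ 0.5998 -0.0222  0.0871] [-0.92 -0.17  2.67] 0.0315
0.0865 [ 0.5998 -0.0222  0.0865] [-0.81 -0.23  2.4 ] 0.0311
0.086 [ 0.5998 -0.0222  0.086 ] [-0.53  0.55  3.06] 0.031
0.085 [ 0.5998 -0.0222  0.085 ] [-0.52 -0.08  3.36] 0.0313
0.084 [ 0.5998 -0.0222  0.084 ] [-0.69 -0.23  3.99] 0.0314
0.083 [ 0.5998 -0.0222  0.083 ] [-0.59  0.36  4.51] 0.0312
20.875
```

Contact came at TCP z ≈ 0.0872 (foot at about 65 mm), and force then rises about 0.5–0.6 N/mm with no slip. I'll press towards 12 mm, which is TCP z ≈ 0.0752.

Run:
```python
from rig import arm
from h import *
X,Y=.5998,-.0222
def F():
    v=[]
    for _ in range(8): v.append(arm.current_force()); arm.sleep(.02)
    return np.mean(v,0)
for z in (.080,.077,.0752):
    arm.move_l([X,Y,z],feed=.03);arm.sleep(.15)
    print(z,arm.current_ee_pos().round(4),F().round(2),round(arm.current_width(),4))
print(arm.current_t())
for n in("scene","side","wrist"): cv2.imwrite(f"pics/p_{n}.png",arm.snapshot(n)[:,:,::-1])
a=cv2.imread("pics/p_scene.png")[190:280,400:480];b=cv2.imread("pics/p_side.png")[220:310,360:440]
cv2.imwrite("pics/p.png",np.hstack([cv2.resize(a,None,fx=5,fy=5,interpolation=0),cv2.resize(b,None,fx=5,fy=5,interpolation=0)]))
a=cv2.imread("pics/p_wrist.png")[130:270,230:400];cv2.imwrite("pics/pw.png",cv2.resize(a,None,fx=4,fy=4,interpolation=0))
```

```text
0.08 [ 0.5998 -0.0222  0.0801] [-0.96  0.05  5.6 ] 0.0311
0.077 [ 0.5998 -0.0222  0.0772] [-1.35  0.07  7.3 ] 0.0313
0.0752 [ 0.5998 -0.0222  0.0754] [-1.69  0.02  8.22] 0.0309
22.575
```

View pics/p.png

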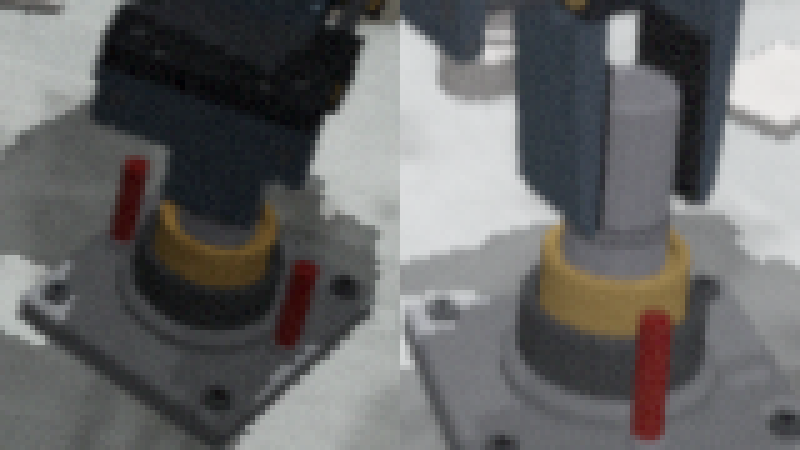

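View pics/pw.png

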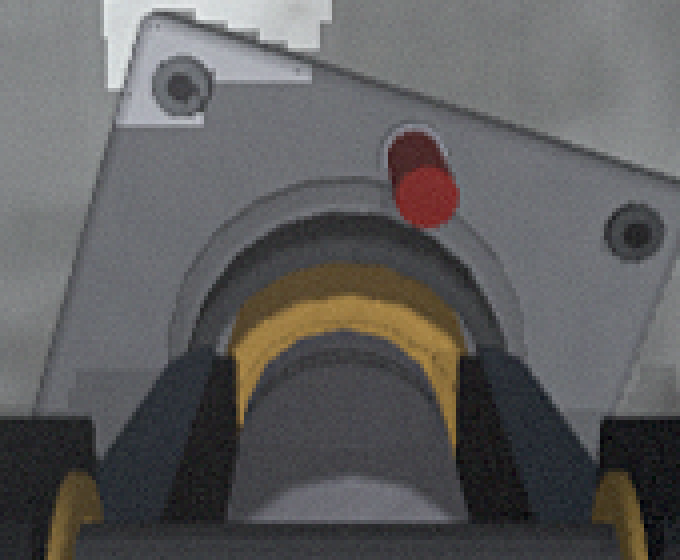

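Run:
```python
from rig import arm
from h import *
p0=np.array([.6005,-.0222,.07])
for n,(u0,u1,v0,v1) in {"side":(398,412,255,283),"scene":(434,447,225,252)}.items():
    c=arm.get_calibration(n)
    q=[proj(c,p0+[0,0,-d]) for d in(0,.012)];print(n,"px for 12mm",(q[1]-q[0]).round(2))
    imgs=[cv2.imread(f"pics/{s}_{n}.png").astype(np.float32) for s in("d","e","p")]
    imgs=[cv2.GaussianBlur(i,(0,0),.6) for i in imgs]
    # template: rim front strip at rest, upsampled, matched vertically
    up=lambda i:cv2.resize(i,None,fx=8,fy=8,interpolation=cv2.INTER_CUBIC)
    v=int(q[0][1]) ; u=int(q[0][0])
    for hh in((4,12),(6,14)):
        t=up(imgs[0][v+hh[0]-2:v+hh[1],u-9:u+9])[8:-8,16:-16]
        for k,s in((1,"e"),(2,"p")):
            S=up(imgs[k][v-4:v+26,u-10:u+10]); m=cv2.matchTemplate(S,t,cv2.TM_CCOEFF_NORMED);_,mx,_,l=cv2.minMaxLoc(m)
            S0=up(imgs[0][v-4:v+26,u-10:u+10]); l0=cv2.minMaxLoc(cv2.matchTemplate(S0,t,cv2.TM_CCOEFF_NORMED))[3]
            d=((l[0]-l0[0])/8,(l[1]-l0[1])/8);print(s,hh,round(mx,3),d,"mm",round(12*d[1]/(q[1]-q[0])[1],2))
```

```text
side px for 12mm [-0.45  6.8 ]
e (4, 12) 0.989 (-0.25, 2.375) mm 4.19
p (4, 12) 0.99 (-0.5, 6.75) mm 11.91
e (6, 14) 0.986 (-0.25, 2.375) mm 4.19
p (6, 14) 0.987 (-0.5, 6.75) mm 11.91
scene px for 12mm [-1.09  4.38]
e (4, 12) 0.989 (-0.375, 1.625) mm 4.45
p (4, 12) 0.987 (-1.25, 4.25) mm 11.63
e (6, 14) 0.985 (-0.375, 1.625) mm 4.45
p (6, 14) 0.982 (-1.125, 4.25) mm 11.63
```

The images give 11.6–11.9 mm of travel and the TCP gives 11.8 mm. I'll make a small final correction, then hold.

Run:
```python
from rig import arm
from h import *
arm.move_l([.5998,-.0222,.0750],feed=.02)
for i in range(6):
    arm.sleep(.5)
    print(round(arm.current_t(),2),arm.current_ee_pos().round(4),arm.current_force().round(2),round(arm.current_width(),4))
for n in("scene","side"):
    c=arm.get_calibration(n);im=arm.snapshot(n)[:,:,::-1];cv2.imwrite(f"pics/q_{n}.png",im)
    imgs=[cv2.GaussianBlur(i.astype(np.float32),(0,0),.6) for i in(cv2.imread(f"pics/d_{n}.png"),im)]
    q=[proj(c,np.array([.6005,-.0222,.07-d])) for d in(0,.012)];u,v=[int(k) for k in q[0]]
    up=lambda i:cv2.resize(i,None,fx=8,fy=8,interpolation=cv2.INTER_CUBIC)
    t=up(imgs[0][v+2:v+12,u-9:u+9])[8:-8,16:-16]
    l0,l1=[cv2.minMaxLoc(cv2.matchTemplate(up(i[v-4:v+26,u-10:u+10]),t,cv2.TM_CCOEFF_NORMED))[3] for i in imgs]
    print(n,"mm",12*(l1[1]-l0[1])/8/(q[1]-q[0])[1])
a=cv2.imread("pics/q_scene.png");b=cv2.imread("pics/q_side.png");cv2.imwrite("pics/q.png",np.hstack([a[150:350,180:580],b[150:350,180:580]]))
```

```text
23.48 [ 0.5998 -0.0222  0.0752] [-1.87 -0.62  8.31] 0.0313
23.98 [ 0.5998 -0.0222  0.0752] [-1.31 -0.23  8.33] 0.0313
24.48 [ 0.5998 -0.0222  0.0752] [-2.32 -0.73  8.93] 0.0312
24.98 [ 0.5998 -0.0222  0.0753] [-1.91 -0.43  8.41] 0.0314
25.48 [ 0.5998 -0.0222  0.0752] [-0.84  0.58  8.65] 0.0314
25.98 [ 0.5998 -0.0222  0.0752] [-2.19  0.23  8.24] 0.031
scene mm 11.632903407408445
side mm 12.127642502491458
```

View pics/q.png

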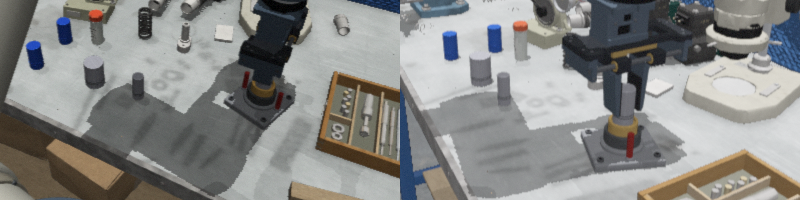

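The press held steady for over 2.5 s at about 12 mm, and the other objects haven't moved. Handing in now.

Run:
```python
from rig import arm
print(arm.current_t(),arm.current_ee_pos(),arm.current_force()); arm.sign_off()
```

```text
26.075 [ 0.59984539 -0.02221767  0.07522199] [-1.76022794  0.37575463  7.66997934]
the job is handed in; nothing more can be done
```

I picked up the 32 mm sleeve, seated it over the stem in the cap's recess, and pressed the cap down about 12 mm. I held it there for about 2.6 s and handed in at 26.1 s, still gripping and pressing.

**Last checks:**
- **Travel:** the tool moved 12.0 mm down from first contact. The images gave 12.1 mm (side) and 11.6 mm (scene, about 0.3 mm per step).
- **Force:** about 10 N of push after taking off the reading of −1.6 N before contact. That is slightly below the expected 11 N. Force was still rising about 0.5–0.6 N per mm, so the spring had not bottomed.
- **Grip:** the finger opening stayed at 31 mm, with no sign of slipping.
- **Other objects:** the other two sleeves, the vial, the plunger holder and the blue look-alikes look undisturbed in the last pictures.

**Disagreements along the way:**
- **Cameras:** the fixed cameras and the wrist camera differed by 3–7 mm on positions. I used the wrist camera because it matched the visible fingertips.
- **Alignment:** hovering over the cap, the sleeve was about 1.5 mm off in x and 1 mm in y, so I corrected that before lowering it.
- **Cap rim height:** two wrist views put it at 75 mm, against 70 mm stated. Contact put the sleeve's foot at about 65 mm, which matches the stated recess floor.

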